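Brake lever check on the instrument lift trolley

TASK

The fitter is down at the wheels of the lift trolley setting its brake. Close your fingers and, with their backs, press the long brake lever on the push bar in once until it comes up solid on its stop, let it spring right out again, then press it in to its stop a second time and finish while still holding it firmly there, so that the gap it leaves before the bar can be measured. Nothing is to be gripped: keep off the bar and the short lever, do not use great force, and leave everything lying about where it is.

Things in the scene. Friction and masses are not known exactly. Their poses are not given: they have to be found in the camera images.
- brake_lever (a joint): Angle of the long brake lever, rad: 0 = sprung right out (its start), 0.36 = solid on its stop, where it lies parallel to the bar with 23 mm left between blade and grip. It swings level about an upright pin. A return spring pushes it out: 100 mm from the pin it takes about 2.5 N to start it and 9 N to bring it to the stop.
- brake_mount: The brake lever's fixed clamp on the push bar; origin on the bar's axis, 160 mm above bench and deck; x points away from the robot, y along the bar to the left. The lever's upright pin stands 46 mm from the origin along x. The blade, at the bar's height, runs from the pin to the right (-y) and, when out, leans away from the bar (0.36 rad).
- brake_press (a point): Point on the outer face of the long lever (125 mm pin to ball end, aluminium blade 13 mm thick, 16 mm high, 19 mm ball), half-way up, 100 mm from the pin. Turns with the blade: x straight out of the face, away from bar and robot (press along -x), y along the blade to the pin, z up. The pin is at x -6.5, y +100 mm of this frame.
- brake_tip (a point): Centre of the ball end of the long brake lever, 125 mm from the pin.
- push_bar: The trolley's push bar, a round bar level along its own y, 460 mm long, 28 mm thick (33 mm over the black grips at its two ends). Origin at mid-length on its axis, 160 mm up; x points away from the robot towards the trolley's deck, y to the robot's left. Its ends turn down into the uprights at y = -230 and +230 mm. Fixed. The deck, level with the bench, begins 60 mm beyond the bar.
- lower_lever (a joint): Angle of the short lever that lowers the deck, on the left half of the bar as seen from the robot, 70 mm long: 0 = out, 0.30 = fully pressed. Not to be used.
- lower_tip (a point): Ball end of the short lowering lever.
- spanner: Loose steel spanner, 150 mm, lying on the deck. Leave alone.
- screwdriver: Loose screwdriver, 170 mm, lying on the deck. Leave alone.
- jar: Loose white jar, 56 mm across, 65 mm tall, standing on the deck; origin at its foot. Leave alone.
- wash_bottle: Loose white bottle, 64 mm across, 150 mm tall, on the bench to the left; origin at its foot. Leave alone.
- tape_roll: Loose roll of tape, 90 mm across, 24 mm tall, lying on the bench to the right; origin under its centre. Leave alone.

How it is judged (in metres and radians):
On the way, in this order (a step that is already met when the one before it is completed fails the run):
1. the brake lever is pressed in to its stop by the fingers (value of joint brake_lever above 0.33 rad and contact force between the fingers and brake_lever above 3 N), for 0.2 s.
2. the brake lever has sprung right out again (value of joint brake_lever below 0.03 rad), for 0.1 s.
At the end, for the whole second after the job is handed in: The fingers hold the brake lever on its stop (angle over 0.33 of 0.36 rad) with more than 4 N through the last second, its tip still more than 35 mm from the bar's axis, and the short lever is out (under 0.08 rad) (value of joint brake_lever above 0.33 rad and contact force between the fingers and brake_lever above 4 N and x of brake_tip in the frame of push_bar above 0.035 m and value of joint lower_lever below 0.08 rad); the arm keeps its last pose, push and grip.
It fails at once if the brake lever was pinched or hooked between the fingers instead of pressed with their outside (grasp point not outside the blade while touching it) (contact force between the fingers and brake_lever above 1 N and x of the grasp point in the frame of brake_press below -0.004 m).
It fails at once if the push bar was gripped or pushed (over 3 N) (contact force between any of the fingers, the arm and push_bar above 3 N).
It fails at once if the brake lever was forced (over 45 N) (contact force between the fingers and brake_lever above 45 N).
It fails at once if the short lowering lever was worked (over 0.15 rad) (value of joint lower_lever above 0.15 rad).
It fails at once if something lying about was shifted or lifted (over 30 mm) (distance of any of spanner, screwdriver, jar, wash_bottle, tape_roll from where it was at the start of the episode above 0.03 m).
It also fails if it takes over 38 s, if anything falls off the work surface, if the arm or the gripper's body presses on something with over 40 N, if the wrist force passes 120 N, or if a joint passes its speed limit or range.

ROBOT

A 7-joint arm with a two-finger parallel gripper is mounted at the origin on the work surface. World frame = base frame: x ahead of the robot, y to its left, z up, the work surface at z = 0. Lengths are in m, angles in degrees, forces in N, time in s.
With the tool pointing down it reaches from about 0.425 to 0.875 m from the base axis. Payload 4.7 kg.
Tool frame: the origin (TCP) lies on the mounting face of the last link; the fingertips stand 182 mm ahead of it and the grasp point (between the pads) lies 164 mm ahead of it; z points along the fingers, x is the direction in which the jaws open and shut, and the axes are right-handed (so a half turn about z gives the same grasp; the last joint's range is limited). The gripper opens to 87 mm and grips with 3 to 60 N. Pads are 19 mm wide; open, the fingers measure 117 mm over their backs; the gripper's body (75 mm by 190 mm) begins 51 mm behind the grasp point.
Start: joints at [76.839, 18.392, -4.016, 83.108, 1.295, 78.541, -3.26], TCP at [0.157, -0.631, 0.405] pointing down, gripper open.
Joint ranges: [-163.93, 163.93], [-17.29, 119.83], [-79.2, 71.16], [3.27, 140.29], [-89.18, 269.18], [5.43, 117.66], [-154.24, 154.24]. Speed limits (degrees/s): [147.25, 147.25, 180, 180, 180, 180, 180].

INTERFACE

Orientations are given as [roll, pitch, yaw] about the fixed x, y, z axes, in that order (R = Rz(yaw) Ry(pitch) Rx(roll)).
In Python, from cell import status, cams, env, outline_of, landmark_of gives the robot as it stands. The module is installed in compiled form; this text tells all that it offers.
- The arm moves only by the tool jog_arm, never from a script. Its argument "rows" is a list of rows, each a list of 7 numbers: the closure, from 0 (fully open) to 1 (shut), then the shift along the tool's x, y, z in m, then the turn, a rotation vector about the tool's x, y, z in degrees. A call has 1 to 12 rows; each row shifts and turns the commanded pose from where the row before left it, along the tool's axes as they then stand; what a row does not reach is not made up. A row lasts 1/12 s, in which the tool goes at most 41.7 mm and 7.16 degrees, less where a joint would pass 70% of its speed; a pose out of reach is approached as far as the arm can. A call with a gripper value outside its range is refused whole. The fingers move at their own pace and stop on an object; "grip_force" is the grip in N (left out, the last holds). Time passes only in rows, so rows that do not move let the fingers close. It gives the time, the measured TCP pose, the force and the opening at its end, in the units of the state.
- status.get_obs(): the state, without advancing time (a new reading comes with each control period).
- cams.read_camera(name): name is "side" or "top" or "wrist"; returns (picture, depth): 420x560x3 uint8, red, green, blue; 420x560 float32, m along the optical axis (not along the pixel's ray), 0 where there is no reading.
- cams.camera_params(name): a dict with "vfov" (degrees; the focal length in pixels is half the picture's height over the tangent of half this angle, whatever the lens; pixels are square), "cx", "cy" (the principal point, pixels), "eye" and "attitude" of the camera in the world. Camera axes: x right, y up, looking along -z (the intrinsics and any distortion apply to the point x, -y, -z); pixel columns grow to the right and rows downward; lengths in m; the calibration is good to about 2 mm. The wrist camera is an equidistant fisheye: a pixel r from the principal point sees the ray r / f radians off the axis. A picture is of the moment at which its call begins: read the wrist's pose just before it. camera_params takes no time and is no camera call; for the wrist camera it gives the pose at the moment of the call.
- env.sign_off(): hands the job in, once; it reports no verdict.
Trained networks look in the newest picture that a camera, given by its name, has taken for a name from the list of things; names that differ only in an ending like _2 or _b are one class to them, and where a whole thing is asked for, a point or a joint stands for the part that bears it (a point fixed in the world has none). Each returns a list of dicts, best first, with "conf" (0 to 1); they miss things now and then, are a little off and sometimes report something else, mostly with a low value. They report only what shows in the picture. A call takes as long as a camera call.
- outline_of(camera, name): "pixels" (420x560 bool, what is visible of it) and "box" ([left, top, right, bottom] in pixels, round what is visible of it).
- landmark_of(camera, name): "position" ([row, column] in pixels: a listed point, or the origin of a listed thing).
The state is a dict: "time_s": time; "qpos": joint angles; "joint_velocities": joint speeds; "effort": joint torques, N m; "tool_pos": TCP position; "tool_rot": TCP orientation; "force": force on the tool from outside, world axes, zero at the start; "wrist_torque": the same for the moment, N m; "grip_width": finger opening in m.
Only numpy, scipy, OpenCV 4.12 (cv2) and the standard library are available. Lean on these libraries where they do the work, as an engineer would, in place of code of your own. Each camera call takes 0.05 s, during which the arm holds its last target. There are 200 camera calls.

## Working session

There is one attempt and no reset: what is moved stays moved. The work goes in short steps, Python scripts to look and compute and a tool call to move; the robot and the scene stay as the last step left them, time stands still between calls to the robot, and variables do not carry over. Pictures are saved under pics/ and viewed, about 8 in all and at most 12, crops included, and the job is handed in when it is done.

Besides the shell and the picture viewer there is one more tool, called in YAML: its name, and indented under it one key for each argument. jog_arm: Moves the arm, as the interface text tells. Its arguments: {"type":"object","properties":{"rows":{"type":"array"},"grip_force":{"type":"number"}},"required":["rows"]}

```bash
mkdir -p pics; cat > h.py <<'E'
import numpy as np, cv2
from scipy.spatial.transform import Rotation as R
from cell import status, cams, env, outline_of, landmark_of
def att(p):
    a=np.array(p["attitude"],float)
    return a if a.shape==(3,3) else R.from_euler('xyz',a,degrees=True).as_matrix()
def px2w(p,r,c,d,fish=False):
    f=210/np.tan(np.radians(p["vfov"])/2)
    u,v=c-p["cx"],r-p["cy"]
    if fish:
        rr=np.hypot(u,v);k=np.tan(rr/f)/max(rr,1e-9);x,y=u*k,v*k
    else: x,y=u/f,v/f
    return np.array(p["eye"])+att(p)@np.array([x*d,-y*d,-d])
E
python3 - <<'E'
from h import *
o=status.get_obs();print(o)
for n in("side","top"):
    print(n,cams.camera_params(n))
    im,d=cams.read_camera(n);cv2.imwrite(f"pics/{n}0.png",im[...,::-1]);np.save(f"{n}d.npy",d)
    p=cams.camera_params(n)
    for t in("brake_mount","brake_press","brake_tip","push_bar","lower_tip","jar","wash_bottle","tape_roll","spanner","screwdriver"):
        for l in landmark_of(n,t)[:2]:
            r,c=l["position"];dd=d[int(round(r)),int(round(c))]
            print(t,round(l["conf"],2),np.round([r,c,dd],3),px2w(p,r,c,dd).round(3))
E
```

```text
{'time_s': 0.0, 'qpos': array([76.83772224, 18.43864522, -4.01314963, 83.17612943,  1.29387801,
       78.54035826, -3.26105544]), 'joint_velocities': array([ 0.02423318, -0.02964889,  0.03062885, -0.00254894,  0.01732825,
        0.01519375,  0.07127054]), 'effort': array([ 1.25288334e-03, -4.91288495e+01, -4.03160099e-01, -3.12533319e+01,
       -6.40672515e-02,  4.36609774e-02,  1.81496566e-04]), 'tool_pos': array([ 0.15681818, -0.63058123,  0.40365479]), 'tool_rot': array([ 1.79994533e+02,  1.09961136e-01, -7.60314904e+01]), 'force': array([-0.2683532 , -0.44340747, -0.05188869]), 'wrist_torque': array([-0.00724179, -0.0013048 , -0.01427653]), 'grip_width': 0.08701214770310212}
side {'vfov': 49.63919923488655, 'cx': 272.62833572383727, 'cy': 206.54540116046505, 'eye': array([0.44910172, 1.07410366, 0.87240589]), 'attitude': array([  55.08470851,   -0.5850392 , -176.17492156])}
brake_mount 0.84 [185.8   262.8     1.304] [ 0.544 -0.025  0.175]
brake_press 0.64 [173.6   227.9     3.117] [ 0.918 -1.586 -0.729]
brake_tip 0.48 [167.    229.2     1.422] [ 0.66  -0.151  0.159]
push_bar 0
[... 607 characters left out ...]
89.57201454])}
brake_mount 0.93 [193.6   299.      1.312] [ 0.551 -0.05   0.181]
brake_press 0.45 [160.3   324.8     1.499] [ 0.684 -0.148  0.001]
brake_tip 0.51 [161.    334.8     1.326] [ 0.653 -0.16   0.173]
push_bar 0.73 [196.5   289.3     1.316] [ 0.542 -0.02   0.176]
lower_tip 0.64 [178.8   240.      1.321] [0.596 0.131 0.171]
jar 0.65 [166.    235.3     1.437] [0.652 0.156 0.058]
wash_bottle 0.61 [283.7   175.9     1.379] [0.266 0.338 0.096]
tape_roll 0.61 [268.8   367.9     1.484] [ 0.31  -0.298  0.001]
spanner 0.57 [151.8   313.4     1.492] [ 0.711 -0.108  0.009]
spanner 0.43 [166.8   234.9     1.431] [0.648 0.157 0.064]
screwdriver 0.68 [134.7   245.6     1.491] [0.768 0.127 0.009]
```

```bash
python3 - <<'E'
from h import *
im=cv2.imread("pics/top0.png");d=np.load("topd.npy");p=cams.camera_params("top")
c=im[110:230,200:400];cv2.imwrite("pics/top_c.png",cv2.resize(c,None,fx=4,fy=4,interpolation=cv2.INTER_CUBIC))
# all points above z>0.14
P=np.array([px2w(p,r,k,d[r,k]) for r in range(110,240) for k in range(190,400) if d[r,k]>0])
P=P[(P[:,2]>.13)&(P[:,2]<.25)]
for y in np.arange(-.26,.22,.01):
    q=P[abs(P[:,1]-y)<.005]
    if len(q):
        x=np.sort(q[:,0]);print(round(y,3),len(q),x.min().round(3),x.max().round(3),"gap",[(x[i].round(3),x[i+1].round(3)) for i in range(len(x)-1) if x[i+1]-x[i]>.008],q[:,2].max().round(3))
E
```

```text
-0.25 13 0.565 0.587 gap [] 0.146
-0.24 21 0.564 0.59 gap [] 0.153
-0.23 22 0.563 0.59 gap [] 0.164
-0.22 26 0.562 0.587 gap [] 0.175
-0.21 30 0.559 0.587 gap [] 0.184
-0.2 27 0.558 0.583 gap [] 0.177
-0.19 32 0.555 0.587 gap [] 0.181
-0.18 35 0.555 0.586 gap [] 0.18
-0.17 39 0.552 0.661 gap [(np.float64(0.583), np.float64(0.654))] 0.182
-0.16 51 0.551 0.668 gap [(np.float64(0.584), np.float64(0.648))] 0.181
-0.15 57 0.549 0.663 gap [(np.float64(0.579), np.float64(0.644))] 0.184
-0.14 53 0.548 0.653 gap [(np.float64(0.58), np.float64(0.638))] 0.181
-0.13 45 0.548 0.647 gap [(np.float64(0.58), np.float64(0.633))] 0.183
-0.12 49 0.545 0.644 gap [(np.float64(0.576), np.float64(0.627))] 0.18
-0.11 56 0.545 0.638 gap [(np.float64(0.576), np.float64(0.622))] 0.181
-0.1 52 0.543 0.632 gap [(np.float64(0.573), np.float64(0.616))] 0.182
-0.09 42 0.545 0.628 gap [(np.float64(0.57), np.float64(0.613))] 0.179
-0.08 46 0.542 0.623 gap [(np.float64(0.57), np.float64(0.605))] 0.179
-0.07 63 0.536 0.616 gap [(np.float64(0.584), np.float64(0.601))] 0.185
-0.06 80 0.53 0.61 gap [] 0.186
-0.05 73 0.533
[... 696 characters left out ...]
519 0.59 gap [] 0.186
0.08 68 0.519 0.59 gap [] 0.182
0.09 45 0.519 0.593 gap [(np.float64(0.55), np.float64(0.58))] 0.182
0.1 45 0.516 0.593 gap [(np.float64(0.547), np.float64(0.581))] 0.18
0.11 57 0.516 0.596 gap [(np.float64(0.547), np.float64(0.583))] 0.181
0.12 48 0.513 0.596 gap [(np.float64(0.543), np.float64(0.586))] 0.181
0.13 51 0.512 0.602 gap [(np.float64(0.544), np.float64(0.586))] 0.18
0.14 52 0.512 0.602 gap [(np.float64(0.543), np.float64(0.586))] 0.18
0.15 39 0.509 0.54 gap [] 0.178
0.16 32 0.509 0.54 gap [] 0.18
0.17 31 0.509 0.537 gap [] 0.179
0.18 34 0.509 0.534 gap [] 0.177
0.19 27 0.506 0.534 gap [] 0.178
0.2 25 0.506 0.531 gap [] 0.173
0.21 22 0.504 0.528 gap [] 0.163
```

View pics/top_c.png

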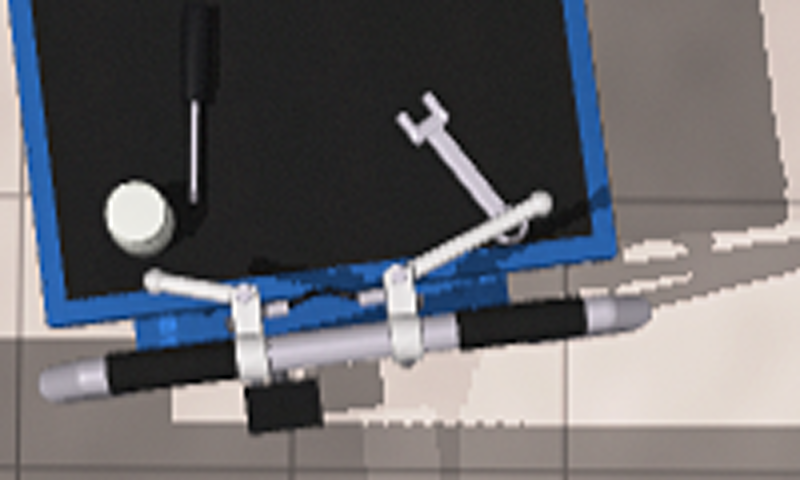

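View pics/side0.png

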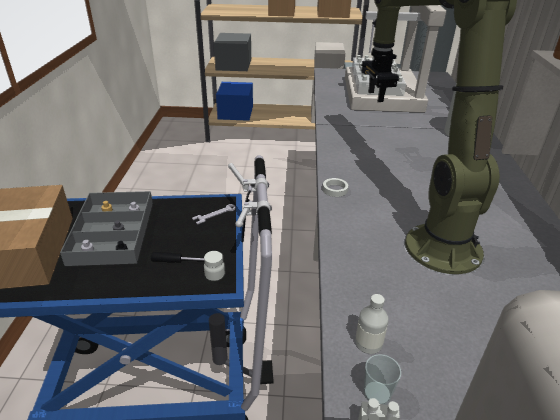

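The top view shows the long lever from its pin (about 400,275) to its ball (540,203). The bar is yawed about 7.5°, the short lever's tip is at (155,280), and the spanner lies beneath the long lever. The side view agrees. I'll close the fingers and travel high to a point beyond the blade.

jog_arm:
  rows:
    - [1,-0.0178,-0.0316,0,0,0,0]
    - [1,-0.0178,-0.0316,0,0,0,0]
    - [1,-0.0178,-0.0316,0,0,0,0]
    - [1,-0.0178,-0.0316,0,0,0,0]
    - [1,-0.0178,-0.0316,0,0,0,0]
    - [1,-0.0178,-0.0316,0,0,0,0]
    - [1,-0.0178,-0.0316,0,0,0,0]
    - [1,-0.0178,-0.0316,0,0,0,0]
    - [1,-0.0178,-0.0316,0,0,0,0]
    - [1,-0.0178,-0.0316,0,0,0,0]
  grip_force: 30

```text
time_s: 1.93
tool_pos: [0.4216, -0.3803, 0.4051]
tool_rot: [-180.0, -0.0, -76.0]
force: [0.6, -1.0, -0.2]
grip_width: 0.0284
```

jog_arm:
  rows:
    - [1,-0.0178,-0.0316,0,0,0,0]
    - [1,-0.0178,-0.0316,0,0,0,0]
    - [1,-0.0178,-0.0316,0,0,0,0]
    - [1,-0.0178,-0.0316,0,0,0,0]
    - [1,-0.0178,-0.0316,0,0,0,0]
    - [1,-0.0178,-0.0316,0,0,0,0]
    - [1,-0.0178,-0.0316,0,0,0,0]
    - [1,-0.0178,-0.0316,0,0,0,0]
    - [1,-0.0178,-0.0316,0,0,0,0]
    - [1,-0.0178,-0.0316,0,0,0,0]

```text
time_s: 2.77
tool_pos: [0.6853, -0.1316, 0.4048]
tool_rot: [-180.0, -0.0, -76.1]
force: [0.2, 0.4, 0.5]
grip_width: 0.0006
```

jog_arm:
  rows:
    - [1,0,0,0,0,0,-6.95]
    - [1,0,0,0,0,0,-6.95]
    - [1,0,0,0,0,0,-6.95]
    - [1,0,0,0,0,0,-6.95]
    - [1,0,0,0,0,0,-6.95]
    - [1,0,0,0,0,0,-6.95]
    - [1,0,0,0,0,0,-6.95]
    - [1,0,0,0,0,0,-6.95]
    - [1,0,0,0,0,0,-6.95]
    - [1,0,0,0,0,0,-6.95]
    - [1,0,0,0,0,0,-6.95]
    - [1,0,0,0,0,0,-6.95]

```text
time_s: 3.77
tool_pos: [0.6843, -0.133, 0.4047]
tool_rot: [180.0, 0.0, 7.7]
force: [-0.9, -0.0, 0.1]
grip_width: 0.0008
```

jog_arm:
  rows:
    - [1,0,0,0,0,0,0]
    - [1,0,0,0,0,0,0]
    - [1,0,0,0,0,0,0]
    - [1,0,0,0,0,0,0]

```text
time_s: 4.1
tool_pos: [0.6843, -0.1328, 0.4047]
tool_rot: [180.0, 0.0, 7.2]
force: [-0.2, 0.1, 0.9]
grip_width: 0.0005
```

```bash
python3 - <<'E'
from h import *
o=status.get_obs();print({k:np.round(o[k],3) for k in("time_s","qpos","tool_pos","tool_rot","force","grip_width")})
p=cams.camera_params("wrist");im,d=cams.read_camera("wrist");cv2.imwrite("pics/w1.png",im[...,::-1]);np.save("w1.npy",d);print(p)
for t in("brake_mount","brake_press","brake_tip","push_bar","lower_tip"):
    for l in landmark_of("wrist",t)[:2]:
        r,c=l["position"];dd=d[int(round(r)),int(round(c))];print(t,round(l["conf"],2),np.round([r,c,dd],3),px2w(p,r,c,dd,True).round(3))
E
```

```text
{'time_s': np.float64(4.1), 'qpos': array([ 36.414,  29.402, -40.876,  74.301,  18.899,  83.015,   4.26 ]), 'tool_pos': array([ 0.684, -0.133,  0.405]), 'tool_rot': array([1.79987e+02, 2.00000e-03, 7.24800e+00]), 'force': array([-0.224,  0.145,  0.916]), 'grip_width': np.float64(0.0)}
{'vfov': 65.70646984690485, 'cx': 283.0797834617273, 'cy': 210.43056507071495, 'eye': array([ 0.67544831, -0.06609119,  0.3845893 ]), 'attitude': array([-14.20937383,   0.03938309,   7.28750271])}
brake_mount 0.66 [100.7   115.3     0.194] [ 0.558 -0.056  0.178]
brake_mount 0.43 [174.7  299.7    0.38] [ 0.701 -0.116  0.006]
brake_press 0.66 [215.9   233.5     0.399] [ 0.628 -0.178 -0.   ]
push_bar 0.75 [ 43.5  118.8    0.19] [ 0.551 -0.013  0.172]
```

View pics/w1.png

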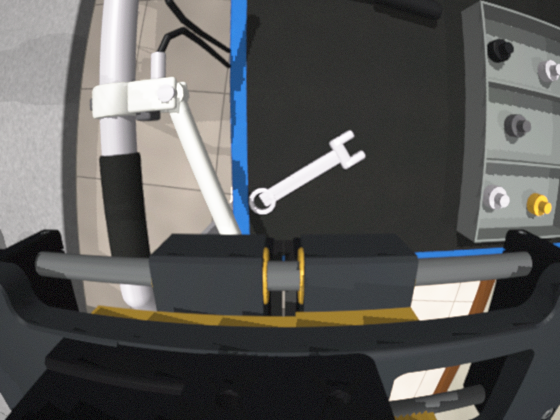

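The wrist view shows the clamp at (row 97, col 120), the pin near (93,180), and the blade running down to (235,230), where the closed fingers hide it. I'll measure the blade and bar from this depth image.

```bash
python3 - <<'E'
from h import *
p=cams.camera_params("wrist");d=np.load("w1.npy")
P=np.array([px2w(p,r,c,d[r,c],True) for r in range(0,234) for c in range(80,260) if d[r,c]>0])
P=P[(P[:,2]>.13)&(P[:,2]<.2)]
for y in np.arange(-.13,0.03,.01):
    q=P[abs(P[:,1]-y)<.003]
    x=np.sort(q[:,0])
    if len(x): 
        s=np.split(x,np.where(np.diff(x)>.006)[0]+1); print(round(y,3),[(a[0].round(4),a[-1].round(4)) for a in s if len(a)>2],q[:,2].max().round(3))
print("pin",px2w(p,93,180,d[93,180],True))
im,dd=cams.read_camera("top");cv2.imwrite("pics/t1.png",im[...,::-1])
E
```

```text
-0.13 [(np.float64(0.5442), np.float64(0.5768)), (np.float64(0.6311), np.float64(0.6478))] 0.178
-0.12 [(np.float64(0.5427), np.float64(0.5752)), (np.float64(0.6239), np.float64(0.6421))] 0.178
-0.11 [(np.float64(0.5427), np.float64(0.5737)), (np.float64(0.62), np.float64(0.6366))] 0.178
-0.1 [(np.float64(0.5411), np.float64(0.5727)), (np.float64(0.6137), np.float64(0.6316))] 0.178
-0.09 [(np.float64(0.5423), np.float64(0.5702)), (np.float64(0.6092), np.float64(0.6264))] 0.175
-0.08 [(np.float64(0.5409), np.float64(0.5675)), (np.float64(0.6032), np.float64(0.6208))] 0.176
-0.07 [(np.float64(0.5365), np.float64(0.5828)), (np.float64(0.5983), np.float64(0.6154))] 0.177
-0.06 [(np.float64(0.5257), np.float64(0.6098))] 0.181
-0.05 [(np.float64(0.5323), np.float64(0.6054))] 0.181
-0.04 [(np.float64(0.5353), np.float64(0.6031))] 0.178
-0.03 [(np.float64(0.5343), np.float64(0.5605)), (np.float64(0.5756), np.float64(0.5861))] 0.175
-0.02 [(np.float64(0.5332), np.float64(0.5594)), (np.float64(0.5745), np.float64(0.5848))] 0.176
-0.01 [(np.float64(0.5315), np.float64(0.5586)), (np.float64(0.5793), np.float64(0.5854))] 0.176
-0.0 [(np.float64(0.5302), np.float64(0.5568)), (np.float64(0.5817), np.float64(0.5892))] 0.175
0.01 [(np.float64(0.529), np.float64(0.5548)), (np.float64(0.5835), np.float64(0.5913))] 0.176
0.02 [(np.float64(0.5276), np.float64(0.5536)), (np.float64(0.5762), np.float64(0.5878))] 0.176
pin [ 0.60234773 -0.04791837  0.16801222]
```

jog_arm:
  rows:
    - [1,0.004,0,0.007,0,0,0]
    - [1,0,0,0.007,0,0,0]
    - [1,0,0,0.007,0,0,0]
    - [1,0,0,0.007,0,0,0]
    - [1,0,0,0.007,0,0,0]
    - [1,0,0,0.007,0,0,0]
    - [1,0,0,0.007,0,0,0]
    - [1,0,0,0.007,0,0,0]
    - [1,0,0,0.007,0,0,0]
    - [1,0,0,0.007,0,0,0]
    - [1,0,0,0.007,0,0,0]
    - [1,0,0,0.007,0,0,0]

```text
time_s: 5.45
tool_pos: [0.6882, -0.1322, 0.32]
tool_rot: [180.0, -0.0, 7.4]
force: [-0.7, -0.3, -0.2]
grip_width: 0.0007
```

jog_arm:
  rows:
    - [1,0,0,0,0,0,0]
    - [1,0,0,0,0,0,0]
    - [1,0,0,0,0,0,0]

```text
time_s: 5.7
tool_pos: [0.6884, -0.1322, 0.321]
tool_rot: [180.0, -0.0, 7.4]
force: [0.5, 0.4, 0.0]
grip_width: 0.0001
```

```bash
python3 - <<'E'
from h import *
o=status.get_obs();print({k:np.round(o[k],4) for k in("time_s","tool_pos","tool_rot","force")})
for n in("top","wrist"):
    im,d=cams.read_camera(n);cv2.imwrite(f"pics/{n}2.png",im[...,::-1])
    for t in ("brake_press","brake_tip"):print(n,t,[(l["conf"],l["position"]) for l in landmark_of(n,t)[:1]])
im,d=cams.read_camera("side");c=im[130:260,170:310]
cv2.imwrite("pics/side2.png",cv2.resize(c,None,fx=4,fy=4,interpolation=cv2.INTER_CUBIC)[...,::-1])
E
```

```text
{'time_s': np.float64(5.7), 'tool_pos': array([ 0.6884, -0.1322,  0.321 ]), 'tool_rot': array([ 1.799925e+02, -2.620000e-02,  7.371000e+00]), 'force': array([0.4612, 0.4063, 0.0205])}
top brake_press [(0.56, [163.3, 323.1])]
top brake_tip [(0.23, [197.8, 289.0])]
wrist brake_press [(0.24, [16.5, 45.8])]
wrist brake_tip [(0.37, [92.9, 38.3])]
```

View pics/side2.png

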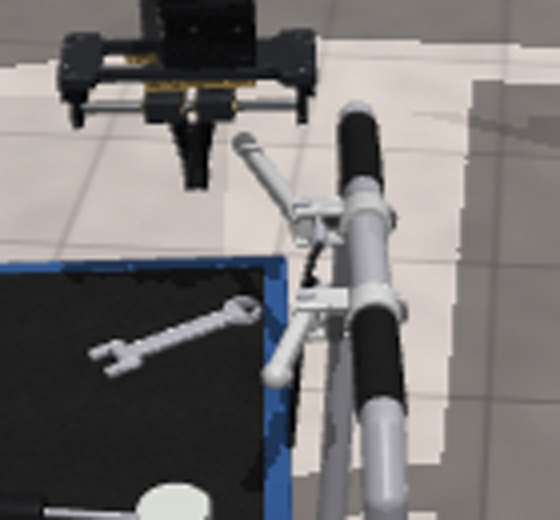

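View pics/wrist2.png

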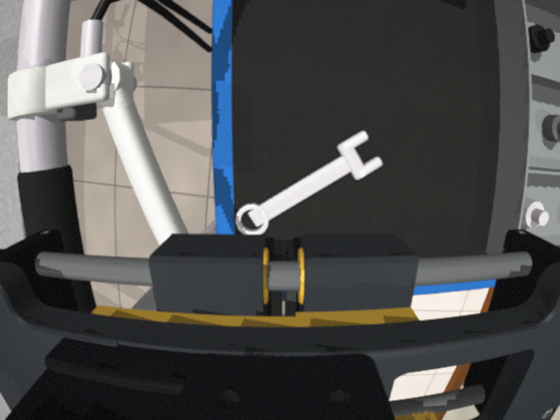

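Fingers are closed, clear of the blade's outer face, with the tips below blade height. Now the first press.

jog_arm:
  rows:
    - [1,-0.004,0,0,0,0,0]
    - [1,-0.004,0,0,0,0,0]
    - [1,-0.004,0,0,0,0,0]
    - [1,-0.004,0,0,0,0,0]
    - [1,-0.004,0,0,0,0,0]
    - [1,-0.004,0,0,0,0,0]
    - [1,0,0,0,0,0,0]

```text
time_s: 6.63
tool_pos: [0.6641, -0.1354, 0.321]
tool_rot: [180.0, -0.1, 7.4]
force: [1.9, 0.1, -0.9]
grip_width: 0.0006
```

jog_arm:
  rows:
    - [1,-0.004,0,0,0,0,0]
    - [1,-0.004,0,0,0,0,0]
    - [1,-0.004,0,0,0,0,0]
    - [1,-0.004,0,0,0,0,0]
    - [1,-0.004,0,0,0,0,0]
    - [1,0,0,0,0,0,0]
    - [1,0,0,0,0,0,0]

```text
time_s: 7.22
tool_pos: [0.645, -0.1384, 0.3215]
tool_rot: [179.9, -0.2, 7.3]
force: [6.1, -0.9, 0.1]
grip_width: 0.0004
```

jog_arm:
  rows:
    - [1,-0.002,0,0,0,0,0]
    - [1,-0.002,0,0,0,0,0]
    - [1,0,0,0,0,0,0]

```text
time_s: 7.47
tool_pos: [0.6412, -0.1392, 0.3217]
tool_rot: [179.9, -0.2, 7.3]
force: [6.8, -1.6, 1.3]
grip_width: 0.0007
```

jog_arm:
  rows:
    - [1,-0.002,0,0,0,0,0]
    - [1,-0.002,0,0,0,0,0]
    - [1,0,0,0,0,0,0]

```text
time_s: 7.72
tool_pos: [0.6374, -0.14, 0.3217]
tool_rot: [179.9, -0.2, 7.3]
force: [7.8, -2.3, 0.6]
grip_width: 0.0006
```

jog_arm:
  rows:
    - [1,-0.002,0,0,0,0,0]
    - [1,0,0,0,0,0,0]

```text
time_s: 7.88
tool_pos: [0.6355, -0.1403, 0.3218]
tool_rot: [179.9, -0.3, 7.3]
force: [7.7, -1.4, -0.2]
grip_width: 0.0002
```

jog_arm:
  rows:
    - [1,-0.0015,0,0,0,0,0]
    - [1,0,0,0,0,0,0]

```text
time_s: 8.05
tool_pos: [0.6341, -0.1406, 0.3218]
tool_rot: [179.8, -0.3, 7.3]
force: [8.9, -2.8, -0.1]
grip_width: 0.0004
```

jog_arm:
  rows:
    - [1,-0.0015,0,0,0,0,0]
    - [1,0,0,0,0,0,0]

```text
time_s: 8.22
tool_pos: [0.6327, -0.1409, 0.3219]
tool_rot: [179.8, -0.3, 7.3]
force: [8.1, -2.7, -0.8]
grip_width: 0.0003
```

jog_arm:
  rows:
    - [1,-0.0015,0,0,0,0,0]
    - [1,0,0,0,0,0,0]

```text
time_s: 8.38
tool_pos: [0.6312, -0.1412, 0.3219]
tool_rot: [179.8, -0.3, 7.3]
force: [7.9, -3.0, -0.1]
grip_width: 0.0005
```

jog_arm:
  rows:
    - [1,-0.0015,0,0,0,0,0]
    - [1,0,0,0,0,0,0]

```text
time_s: 8.55
tool_pos: [0.6298, -0.1414, 0.3219]
tool_rot: [179.8, -0.3, 7.3]
force: [8.7, -3.4, -0.0]
grip_width: 0.0005
```

jog_arm:
  rows:
    - [1,-0.0015,0,0,0,0,0]
    - [1,0,0,0,0,0,0]

```text
time_s: 8.72
tool_pos: [0.6284, -0.1416, 0.3219]
tool_rot: [179.8, -0.3, 7.3]
force: [8.3, -2.1, -0.3]
grip_width: 0.0008
```

jog_arm:
  rows:
    - [1,-0.0015,0,0,0,0,0]
    - [1,0,0,0,0,0,0]

```text
time_s: 8.88
tool_pos: [0.627, -0.1419, 0.322]
tool_rot: [179.8, -0.4, 7.3]
force: [9.4, -4.2, -0.2]
grip_width: 0.0005
```

```bash
python3 - <<'E'
from h import *
p=cams.camera_params("wrist");im,d=cams.read_camera("wrist");cv2.imwrite("pics/w3.png",im[...,::-1])
P=np.array([px2w(p,r,c,d[r,c],True) for r in range(0,234) for c in range(0,300) if d[r,c]>0])
P=P[(P[:,2]>.14)&(P[:,2]<.2)]
for y in np.arange(-.14,-0.05,.01):
    q=P[abs(P[:,1]-y)<.003]
    x=np.sort(q[:,0])
    if len(x): 
        s=np.split(x,np.where(np.diff(x)>.006)[0]+1); print(round(y,3),[(a[0].round(4),a[-1].round(4)) for a in s if len(a)>2])
print([status.get_obs()["force"].round(2)])
E
```

```text
-0.13 [(np.float64(0.5441), np.float64(0.5522)), (np.float64(0.574), np.float64(0.5756))]
-0.12 [(np.float64(0.5432), np.float64(0.5755)), (np.float64(0.5999), np.float64(0.6137))]
-0.11 [(np.float64(0.5416), np.float64(0.574)), (np.float64(0.5979), np.float64(0.6122))]
-0.1 [(np.float64(0.5402), np.float64(0.5725)), (np.float64(0.5963), np.float64(0.6106))]
-0.09 [(np.float64(0.5424), np.float64(0.5702)), (np.float64(0.5946), np.float64(0.6088))]
-0.08 [(np.float64(0.5406), np.float64(0.5676)), (np.float64(0.5932), np.float64(0.6071))]
-0.07 [(np.float64(0.5345), np.float64(0.5828)), (np.float64(0.5915), np.float64(0.6056))]
-0.06 [(np.float64(0.527), np.float64(0.6038))]
[array([ 8.72, -3.92,  0.59])]
```

jog_arm:
  rows:
    - [1,-0.0015,0,0,0,0,0]
    - [1,0,0,0,0,0,0]

```text
time_s: 9.1
tool_pos: [0.6256, -0.1421, 0.322]
tool_rot: [179.8, -0.4, 7.3]
force: [10.4, -3.6, -1.0]
grip_width: 0.0002
```

jog_arm:
  rows:
    - [1,-0.0015,0,0,0,0,0]
    - [1,0,0,0,0,0,0]

```text
time_s: 9.27
tool_pos: [0.6242, -0.1424, 0.322]
tool_rot: [179.8, -0.4, 7.3]
force: [9.0, -3.4, 0.1]
grip_width: 0.0001
```

jog_arm:
  rows:
    - [1,-0.001,0,0,0,0,0]
    - [1,0,0,0,0,0,0]

```text
time_s: 9.43
tool_pos: [0.6237, -0.1424, 0.3221]
tool_rot: [179.8, -0.5, 7.3]
force: [11.8, -3.5, -1.9]
grip_width: 0.0005
```

jog_arm:
  rows:
    - [1,-0.001,0,0,0,0,0]
    - [1,0,0,0,0,0,0]

```text
time_s: 9.6
tool_pos: [0.6232, -0.1425, 0.3222]
tool_rot: [179.8, -0.6, 7.3]
force: [15.2, -3.6, -3.2]
grip_width: 0.0005
```

jog_arm:
  rows:
    - [1,-0.001,0,0,0,0,0]
    - [1,0,0,0,0,0,0]
    - [1,0,0,0,0,0,0]
    - [1,0,0,0,0,0,0]

```text
time_s: 9.93
tool_pos: [0.6228, -0.1425, 0.3223]
tool_rot: [179.8, -0.7, 7.3]
force: [16.3, -4.1, -3.1]
grip_width: 0.0003
```

```bash
python3 - <<'E'
from h import *
p=cams.camera_params("wrist");im,d=cams.read_camera("wrist");cv2.imwrite("pics/w4.png",im[...,::-1])
P=np.array([px2w(p,r,c,d[r,c],True) for r in range(0,234) for c in range(0,300) if d[r,c]>0])
P=P[(P[:,2]>.14)&(P[:,2]<.2)]
for y in np.arange(-.14,-0.05,.01):
    q=P[abs(P[:,1]-y)<.003]
    x=np.sort(q[:,0])
    if len(x): 
        s=np.split(x,np.where(np.diff(x)>.006)[0]+1); print(round(y,3),[(a[0].round(4),a[-1].round(4)) for a in s if len(a)>2])
print([status.get_obs()["force"].round(2)])
E
```

```text
-0.13 [(np.float64(0.5437), np.float64(0.5518)), (np.float64(0.5742), np.float64(0.5759))]
-0.12 [(np.float64(0.5428), np.float64(0.5753)), (np.float64(0.5975), np.float64(0.6114))]
-0.11 [(np.float64(0.5408), np.float64(0.5739)), (np.float64(0.5961), np.float64(0.6101))]
-0.1 [(np.float64(0.5399), np.float64(0.5725)), (np.float64(0.5947), np.float64(0.6087))]
-0.09 [(np.float64(0.542), np.float64(0.5704)), (np.float64(0.5936), np.float64(0.6074))]
-0.08 [(np.float64(0.5409), np.float64(0.5675)), (np.float64(0.5921), np.float64(0.6059))]
-0.07 [(np.float64(0.5341), np.float64(0.5826)), (np.float64(0.5909), np.float64(0.6045))]
-0.06 [(np.float64(0.527), np.float64(0.6035))]
[array([17.16, -3.5 , -4.48])]
```

View pics/w4.png

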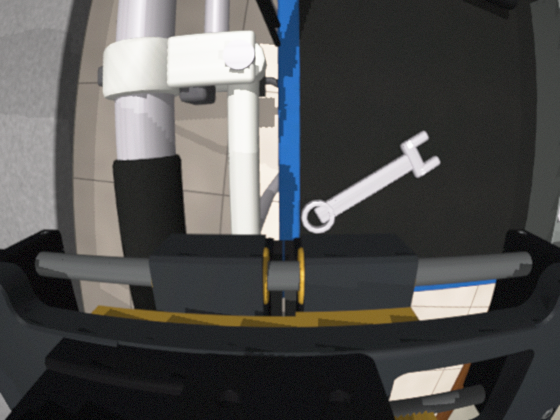

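Blade parallel to the bar (edges at columns ~230–258 beside the grip's edge at ~183), 23 mm gap, force ~17 N: it is solid on its stop. Now I let it spring out.

jog_arm:
  rows:
    - [1,0.006,0,0,0,0,0]
    - [1,0.006,0,0,0,0,0]
    - [1,0.006,0,0,0,0,0]
    - [1,0.006,0,0,0,0,0]
    - [1,0.006,0,0,0,0,0]
    - [1,0.006,0,0,0,0,0]
    - [1,0.006,0,0,0,0,0]
    - [1,0.006,0,0,0,0,0]
    - [1,0.006,0,0,0,0,0]
    - [1,0.006,0,0,0,0,0]
    - [1,0,0,0,0,0,0]
    - [1,0,0,0,0,0,0]

```text
time_s: 10.98
tool_pos: [0.6792, -0.1339, 0.3202]
tool_rot: [180.0, 0.1, 7.3]
force: [0.5, -0.3, 0.1]
grip_width: 0.0007
```

jog_arm:
  rows:
    - [1,0,0,0,0,0,0]
    - [1,0,0,0,0,0,0]
    - [1,0,0,0,0,0,0]

```text
time_s: 11.23
tool_pos: [0.679, -0.1336, 0.3208]
tool_rot: [180.0, 0.0, 7.4]
force: [-0.9, -0.7, -0.4]
grip_width: 0.0001
```

```bash
python3 - <<'E'
from h import *
p=cams.camera_params("wrist");im,d=cams.read_camera("wrist");cv2.imwrite("pics/w5.png",im[...,::-1])
P=np.array([px2w(p,r,c,d[r,c],True) for r in range(0,234) for c in range(0,300) if d[r,c]>0])
P=P[(P[:,2]>.14)&(P[:,2]<.2)]
for y in np.arange(-.14,-0.05,.01):
    q=P[abs(P[:,1]-y)<.003]
    x=np.sort(q[:,0])
    if len(x): 
        s=np.split(x,np.where(np.diff(x)>.006)[0]+1); print(round(y,3),[(a[0].round(4),a[-1].round(4)) for a in s if len(a)>2])
print([status.get_obs()["force"].round(2)])
E
```

```text
-0.13 [(np.float64(0.5734), np.float64(0.5758))]
-0.12 [(np.float64(0.5469), np.float64(0.5757)), (np.float64(0.6259), np.float64(0.6276)), (np.float64(0.6389), np.float64(0.64))]
-0.11 [(np.float64(0.546), np.float64(0.5743)), (np.float64(0.6205), np.float64(0.6374))]
-0.1 [(np.float64(0.5449), np.float64(0.5733)), (np.float64(0.6154), np.float64(0.6319))]
-0.09 [(np.float64(0.5444), np.float64(0.5711)), (np.float64(0.6098), np.float64(0.6264))]
-0.08 [(np.float64(0.5426), np.float64(0.5682)), (np.float64(0.604), np.float64(0.621))]
-0.07 [(np.float64(0.537), np.float64(0.5835)), (np.float64(0.5992), np.float64(0.6156))]
-0.06 [(np.float64(0.526), np.float64(0.6104))]
[array([-0.53,  0.22, -0.79])]
```

The blade edges match the starting positions and there is no contact force, so it has sprung right out. Now the second press.

jog_arm:
  rows:
    - [1,-0.005,0,0,0,0,0]
    - [1,-0.005,0,0,0,0,0]
    - [1,-0.005,0,0,0,0,0]
    - [1,-0.005,0,0,0,0,0]
    - [1,-0.005,0,0,0,0,0]
    - [1,-0.005,0,0,0,0,0]
    - [1,-0.005,0,0,0,0,0]
    - [1,-0.005,0,0,0,0,0]
    - [1,-0.005,0,0,0,0,0]
    - [1,-0.004,0,0,0,0,0]
    - [1,-0.003,0,0,0,0,0]
    - [1,-0.002,0,0,0,0,0]

```text
time_s: 12.28
tool_pos: [0.6269, -0.1419, 0.3222]
tool_rot: [179.8, -0.4, 7.3]
force: [9.7, -2.4, 0.3]
grip_width: 0.0005
```

jog_arm:
  rows:
    - [1,-0.0015,0,0,0,0,0]
    - [1,-0.0015,0,0,0,0,0]
    - [1,-0.001,0,0,0,0,0]
    - [1,-0.001,0,0,0,0,0]
    - [1,-0.001,0,0,0,0,0]
    - [1,0,0,0,0,0,0]
    - [1,0,0,0,0,0,0]
    - [1,0,0,0,0,0,0]

```text
time_s: 12.95
tool_pos: [0.6227, -0.1425, 0.3226]
tool_rot: [179.8, -0.7, 7.3]
force: [15.3, -3.2, -4.1]
grip_width: 0.0005
```

jog_arm:
  rows:
    - [1,0,0,0,0,0,0]
    - [1,0,0,0,0,0,0]
    - [1,0,0,0,0,0,0]
    - [1,0,0,0,0,0,0]

```text
time_s: 13.28
tool_pos: [0.6227, -0.1425, 0.3226]
tool_rot: [179.8, -0.7, 7.3]
force: [15.3, -3.5, -4.8]
grip_width: 0.0002
```

```bash
python3 - <<'E'
from h import *
p=cams.camera_params("wrist");im,d=cams.read_camera("wrist");cv2.imwrite("pics/w6.png",im[...,::-1])
P=np.array([px2w(p,r,c,d[r,c],True) for r in range(0,234) for c in range(0,300) if d[r,c]>0])
P=P[(P[:,2]>.14)&(P[:,2]<.2)]
for y in np.arange(-.14,-0.05,.01):
    q=P[abs(P[:,1]-y)<.003]
    x=np.sort(q[:,0])
    if len(x): 
        s=np.split(x,np.where(np.diff(x)>.006)[0]+1); print(round(y,3),[(a[0].round(4),a[-1].round(4)) for a in s if len(a)>2])
print([status.get_obs()["force"].round(2)])
im,d=cams.read_camera("top");p=cams.camera_params("top")
for t in("lower_tip","jar","wash_bottle","tape_roll","spanner","screwdriver"):
    for l in landmark_of("top",t)[:1]:print(t,round(l["conf"],2),l["position"])
E
```

```text
-0.13 [(np.float64(0.5436), np.float64(0.5523)), (np.float64(0.5742), np.float64(0.5759))]
-0.12 [(np.float64(0.5433), np.float64(0.5751)), (np.float64(0.5979), np.float64(0.6114))]
-0.11 [(np.float64(0.5415), np.float64(0.5737)), (np.float64(0.5965), np.float64(0.6101))]
-0.1 [(np.float64(0.5407), np.float64(0.5725)), (np.float64(0.595), np.float64(0.6087))]
-0.09 [(np.float64(0.5415), np.float64(0.5706)), (np.float64(0.5934), np.float64(0.6074))]
-0.08 [(np.float64(0.5405), np.float64(0.5674)), (np.float64(0.5921), np.float64(0.606))]
-0.07 [(np.float64(0.5336), np.float64(0.5826)), (np.float64(0.5908), np.float64(0.6046))]
-0.06 [(np.float64(0.5272), np.float64(0.6035))]
[array([14.72, -2.88, -3.94])]
lower_tip 0.46 [180.3, 243.0]
jar 0.48 [166.1, 235.0]
wash_bottle 0.67 [283.1, 173.4]
tape_roll 0.52 [266.4, 365.2]
spanner 0.49 [154.3, 314.9]
screwdriver 0.6 [134.1, 248.9]
```

```bash
python3 -c "
from h import *
print(env.sign_off()); print(status.get_obs()['force'])"
```

```text
the job is handed in; nothing more can be done
None
the job is handed in; nothing more can be done
```

I pressed the long brake lever in to its stop twice with the back of the closed fingers, and it was still held there when I handed the job in. Sign-off gives no verdict, so the result rests on my own checks.

- **First press:** It came up solid at about 17 N. The blade lay parallel to the bar with a gap of about 22–23 mm.
- **Release:** The lever sprung right out. The blade edges were back within about 1–2 mm of where they started, with no contact force.
- **Second press (final hold):** The blade was within 0.5 mm of its first-press position, with the same gap. The force was steady at about 15 N, roughly 13 s into the 38 s allowed.
- **Force:** The highest reading at any check was about 18 N, well under the 45 N limit.
- **Other objects:** The short lever and the loose items showed in the same places to within 2–4 pixels. That is about the detectors' own scatter.

The lever's angle was never read directly; I judged it from the wrist camera's depth image and the rise in force at the stop. There is also about 4 N of vertical force in the hold, which I take to be friction on the blade. No check failed.

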